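# Roll the glue roller up into its seats and close the keeper

## Task

Put the roller back into the bench gluer by pushing only, never pinching or lifting it: with the fingertips, roll it up the two sloping rails until both its bearings drop into their seats, fully home at the stops, without letting it run away back down the slope. Then push the yellow-knobbed keeper round with a fingertip until it is fully closed over the left bearing. Leave the other things on the bench where they are.

Things in the scene. Friction and masses are not known exactly. Their poses are not given: they have to be found in the camera images.
- gluer: Bench gluing machine, fixed, base plate 390x310x10 mm, blue side cheeks. Own x runs up the rails (away from the robot), y left, z up; 'gluer' offsets below are in mm in this frame. Origin: on the bench, midway between the rails. Rails: 16 wide, middle lines y=+-76; free gap 136 between them, drip pan rim below at z=24. Cheeks: inner faces y=+-84, 10 higher than the rails (bearings have 3 play).
- roller: Loose roller, 0.4 to 0.9 kg: red-brown cover 50 mm in diameter, 128 long; at each end a steel bearing 40 in diameter, 12 wide (outer face 81 from the middle, turns with the roller). Bearings run on the rails, the cover between them. Origin: middle of its axis; own y = axis; x, z turn as it rolls. Starts on the level shelf (axis at gluer z=62), rolls freely; on the slope it rolls back if let go.
- seat (a point): Where the roller's origin lies when both bearings are home: gluer x=66.5, y=0, z=73.7. Beyond the crest each rail has a seat 3 mm deep, then a vertical stop face at x=87, up to z=93.5. A bearing pushed past the crest drops in by itself and stays. A fixed hook overhangs the right seat: x 59 to 119, y -90 to -70, top z=109.
- ramp (a point): Foot of the slope, on the rails' surface line, midway between them: gluer x=-65, y=0, z=42. Its x points up the 7 degree slope, z square off it (roller axis at z=20 on the slope). Before it each rail is a level shelf (z=42) back to a 5 mm lip at x=-112; after it the slope climbs to a crest at gluer x=55, z=56.7.
- keeper (a joint): Keeper: flat steel bar 58x14x6 mm swinging level about an upright pivot on the left stop (gluer x=102, y=78; bar z=97.5 to 103.5). Rad: 0 = closed at its end stop, bar pointing down the rails (gluer -x) over the left bearing; grows as it swings out to the left; 1.57 = bar points to gluer +y. Starts at 1.1 to 1.5. Stays where it is left; about 1 N at the knob moves it.
- keeper_knob (a point): Centre of the top of the keeper's upright yellow knob, 16 mm in diameter, 22 tall (gluer z=103.5 to 125.5), 48 from the pivot. Round about (gluer): glue tank with handle behind, x 134 to 216, y -58 to 78, top z=104; gear case, motor and control box on the right, x 30 to 235, y -97 to -170, top z=132. Left of the left cheek (y over 92) only the base plate, to y=120.
- rivet_bin: Bystander: blue open bin with steel rivets, 150 x 100 x 60 mm, to the left; origin under its middle.
- rivet_tub: Bystander: clear tub with copper rivets, 94 mm wide, 75 mm tall, to the left; origin under its middle.
- cover_boards: Bystander: stack of dark cover boards, 240 x 180 x 50 mm, to the right; origin under its middle.
- glue_jar: Bystander: amber jar with white lid, 68 mm wide, 85 mm tall, to the right; origin under its middle.
- mallet: Bystander: small mallet with a wooden handle, lying to the left near the robot.
- setting_die: Bystander: upright steel setting die, 28 mm wide, 66 mm tall, standing on the bench to the left of the gluer; origin under its middle.
- spare_bearing: Bystander: steel ball bearing 40 mm wide, 12 mm thick, lying flat on the bench to the left of the gluer; origin under its middle.
- screwdriver: Bystander: black-handled screwdriver, lying to the right near the robot.
Mind the look-alikes: they are no part of the job. There is more than one size of the roller; the job needs the larger.

How it is judged:
By the outcome, as a careful person would: the job done as asked, in the order asked, and still so for the second after the job is handed in, with the robot touching nothing.
It also fails if it takes over 58 s, if anything falls off the work surface, if the arm or the gripper's body presses on something with over 40 N, if the wrist force passes 120 N, or if a joint passes its speed limit or range.

## Robot

A 6-joint arm with a two-finger parallel gripper is mounted at the origin on the work surface. World frame = base frame: x ahead of the robot, y to its left, z up, the work surface at z = 0. Lengths are in mm, angles in rad, forces in N, time in s.
With the tool pointing down it reaches from about 350 to 775 mm from the base axis. Payload 7.3 kg.
Tool frame: the origin (TCP) lies at the centre of the arm's flange, where the gripper is bolted on; the fingertips stand 178 mm ahead of it and the grasp point (between the pads) lies 159 mm ahead of it; z points along the fingers, y is the direction in which the jaws open and shut (so a half turn about z gives the same grasp; the last joint's range is limited). The gripper opens to 92 mm and grips with 3 to 60 N. Pads are 19 mm wide; open, the fingers measure 130 mm over their backs; the gripper's body (75 mm by 190 mm) begins 47 mm behind the grasp point.
Start: joints at [1.055, 0.342, 1.524, -0, 1.275, -0.146], TCP at [189.729, 489.521, 404.741] pointing down, gripper open.
Joint ranges: [-2.53, 2.53], [-0.77, 2.02], [0.04, 2.7], [-1, 4.14], [0.28, 2.66], [-3.11, 3.11]. Speed limits (rad/s): [2.57, 2.57, 3.14, 3.14, 3.14, 3.14].

## Interface

Orientations are given as [roll, pitch, yaw] about the fixed x, y, z axes, in that order (R = Rz(yaw) Ry(pitch) Rx(roll)).
In Python, from plant import status, viewer, ticket gives the robot as it stands.
- The arm moves only by the tool play_rows, never from a script. Its argument "commands" is a list of rows, each an object with "offset": the shift along the tool's x, y, z in m, a list of three; "twist": the turn about the tool's z in degrees. A call has 1 to 5 rows; each row shifts and turns the commanded pose from where the row before left it, along the tool's axes as they then stand; what a row does not reach is not made up. A row lasts 1/10 s, in which the tool goes at most 50 mm and 8.59 degrees, less where a joint would pass 70% of its speed; a pose out of reach is approached as far as the arm can. A call with a gripper value outside its range is refused whole. "jaw" is the closure in counts, from 0 (fully open) to 255 (shut), set as the call begins (left out, the last holds). The fingers move at their own pace and stop on an object; the grip force is fixed at half the most. Time passes only in rows, so rows that do not move let the fingers close. It gives the time, the measured TCP pose, the force and the opening at its end, in the units of the state.
- status.get_obs(): the state, without advancing time (a new reading comes with each control period).
- viewer.capture(name): name is "side" or "top"; returns the picture (384x512x3 uint8, red, green, blue); there is no depth.
- viewer.camera_params(name): a dict with "fov_y" (degrees; the focal length in pixels is half the picture's height over the tangent of half this angle, whatever the lens; pixels are square), "cx", "cy" (the principal point, pixels), "rvec" (rotation vector, rad) and "tvec" (3), from world to camera coordinates, as OpenCV has them. Camera axes: x right, y down, z forward; pixel columns grow to the right and rows downward; lengths in mm; the calibration is good to about 2 mm. A picture is of the moment at which its call begins. camera_params takes no time and is no camera call.
- ticket.close_job(): hands the job in, once; it reports no verdict.
The state is a dict: "time": time; "joint_positions": joint angles; "dq": joint speeds; "tau": joint torques, N m; "tool_pos": TCP position; "tcp_rot": TCP orientation; "contact_force": force on the tool from outside, world axes, zero at the start; "moment": the same for the moment, N m; "grip_width": finger opening in mm.
Only numpy, scipy, OpenCV 4.12 (cv2) and the standard library are available. Lean on these libraries where they do the work, as an engineer would, in place of code of your own. Each camera call takes 0.05 s, during which the arm holds its last target.

## Working session

There is one attempt and no reset: what is moved stays moved. The work goes in short steps, Python scripts to look and compute and a tool call to move; the robot and the scene stay as the last step left them, time stands still between calls to the robot, and variables do not carry over. Pictures are saved under pics/ and viewed, and the job is handed in when it is done.

Besides the shell and the picture viewer there is one more tool, called as name([rows], argument=value, ...), one row to a line, values as JSON. play_rows: Moves the arm, as the interface text tells. Its arguments: {"type":"object","properties":{"commands":{"type":"array"},"jaw":{"type":"number"}},"required":["commands"]}

```bash
ls; mkdir -p pics
python3 - <<'E'
from plant import status, viewer
import cv2
print(status.get_obs())
for n in("side","top"):
    print(n,viewer.camera_params(n))
    im=viewer.capture(n); cv2.imwrite(f"pics/{n}0.png",cv2.resize(im[:,:,::-1],None,fx=1.5,fy=1.5)); cv2.imwrite(f"pics/{n}0_raw.png",im[:,:,::-1])
E
```

```text
pics
{'time': 0.0, 'joint_positions': array([ 1.05494785e+00,  3.42708092e-01,  1.52498510e+00, -3.74187427e-05,
        1.27543504e+00, -1.46017805e-01]), 'dq': array([0.00044851, 0.00051095, 0.00032793, 0.00068548, 0.00122297,
       0.00010656]), 'tau': array([ 6.69018136e-04, -4.31241417e+01, -2.44221425e+01,  7.16616260e-02,
        5.60111634e-02, -1.00528064e-04]), 'tool_pos': array([189.69088999, 489.38865146, 404.06350361]), 'tcp_rot': array([-3.14006821e+00, -1.88024324e-04,  2.77177276e+00]), 'contact_force': array([ 0.62393912,  0.70733914, -0.03394615]), 'moment': array([-0.00873049,  0.04251202, -0.0289344 ]), 'grip_width': 91.6483996920044}
side {'fov_y': 43.962539222119936, 'cx': 260.7396467262263, 'cy': 192.57638145306797, 'rvec': array([ 2.2838179 , -0.62698416,  0.26767998]), 'tvec': array([-398.19683733,  251.9723539 , 1461.49326642])}
top {'fov_y': 48.153201627011896, 'cx': 258.1892187720145, 'cy': 192.50665177978794, 'rvec': array([ 2.10222983, -2.16298324,  0.16611561]), 'tvec': array([  12.04026595,  488.26463862, 1360.45292167])}
```

View pics/side0.png

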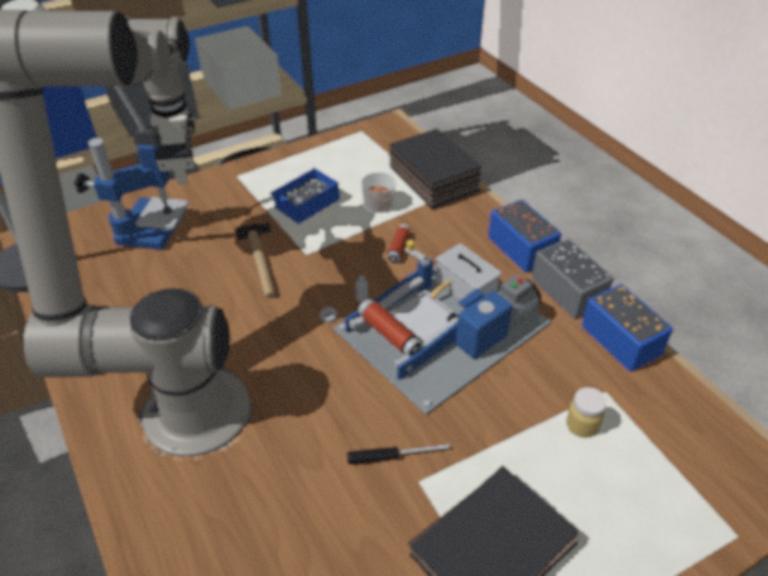

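View pics/top0.png

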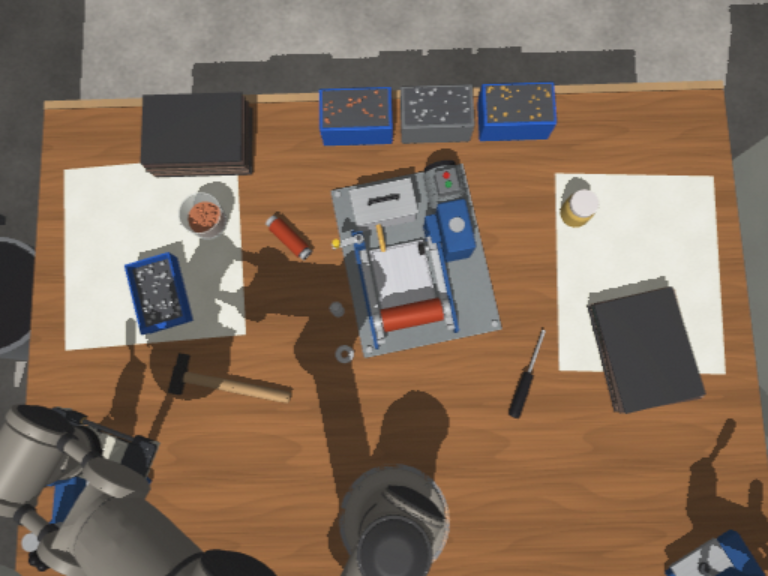

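Candidates: for the roller, the large red roller on the gluer (top px ~ (275,210)) against the small red roller on the bench (193,157). For the knob, yellow at (224,162) on the left stop against the yellow stick (253,158) between the cheeks. I choose the first of each, and check that in crops.

Run:
```python
import cv2
a=cv2.imread("pics/top0_raw.png")[100:245,210:345]; cv2.imwrite("pics/topc.png",cv2.resize(a,None,fx=4.1,fy=4.1,interpolation=cv2.INTER_CUBIC))
a=cv2.imread("pics/side0_raw.png")[140:280,210:375]; cv2.imwrite("pics/sidec.png",cv2.resize(a,None,fx=4.2,fy=4.2,interpolation=cv2.INTER_CUBIC))
```

```text
(no output)
```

View pics/topc.png

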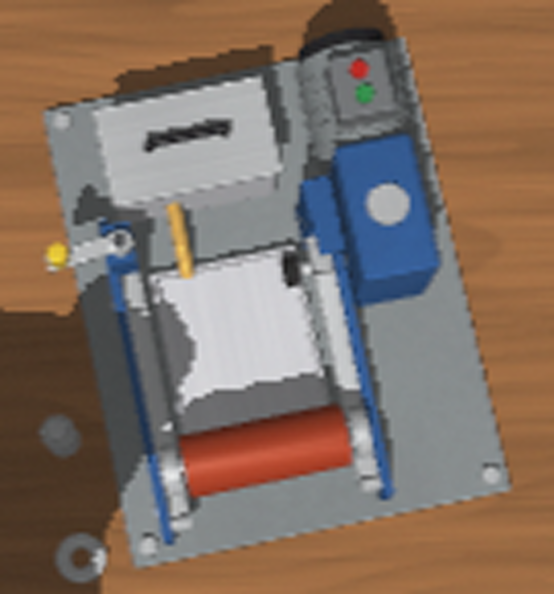

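View pics/sidec.png

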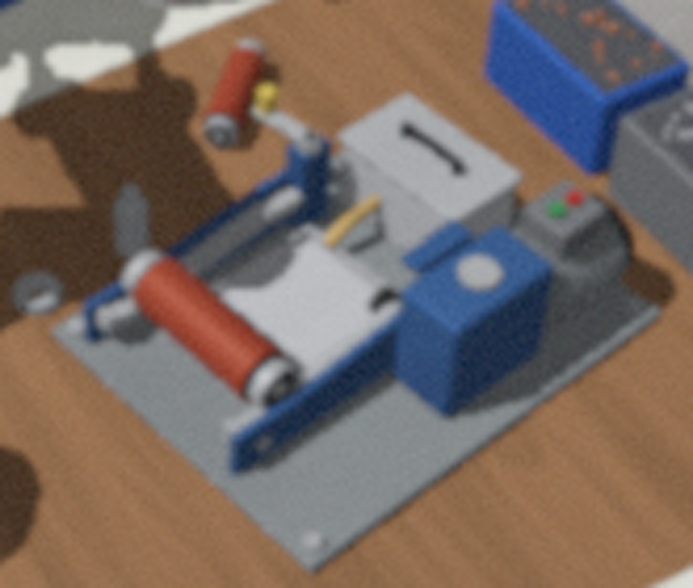

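The crops show the large roller (top crop (265,450)) with its bearings on the level shelf, the knob at the end of the keeper bar (57,255), and the amber brush handle (182,240) as the look-alike. The small roller lies off the machine. Now I measure.

```bash
cat > h.py <<'E'
import numpy as np, cv2
from plant import viewer,status
class C:
    def __init__(s,n):
        p=viewer.camera_params(n); f=192/np.tan(np.radians(p['fov_y']/2))
        s.K=np.array([[f,0,p['cx']],[0,f,p['cy']],[0,0,1]]); s.R=cv2.Rodrigues(p['rvec'])[0]; s.t=p['tvec']; s.o=-s.R.T@s.t
    def ray(s,uv): 
        d=s.R.T@np.linalg.solve(s.K,[uv[0],uv[1],1]); return d/np.linalg.norm(d)
    def plane(s,uv,z): d=s.ray(uv); return s.o+d*(z-s.o[2])/d[2]
    def proj(s,X):
        q=s.K@(s.R@np.asarray(X,float)+s.t); return q[:2]/q[2]
top=C("top"); side=C("side")
def tri(a,b):
    P=[c.K@np.c_[c.R,c.t] for c in(top,side)]
    X=cv2.triangulatePoints(P[0],P[1],np.array(a,float).reshape(2,1),np.array(b,float).reshape(2,1))[:,0]; return X[:3]/X[3]
def mask(im,kind):
    h=cv2.cvtColor(im,cv2.COLOR_RGB2HSV); H,S,V=cv2.split(h)
    if kind=='red': return (((H<9)|(H>172))&(S>150)&(V>60)).astype(np.uint8)
    if kind=='yel': return ((H>21)&(H<34)&(S>120)&(V>110)).astype(np.uint8)
def blobs(m,amin=4):
    n,l,st,c=cv2.connectedComponentsWithStats(m,connectivity=8)
    return [(c[i].round(1),st[i,4],l==i) for i in range(1,n) if st[i,4]>=amin]
E
python3 - <<'E'
from h import *
ims={n:cv2.imread(f"pics/{n}0_raw.png")[:,:,::-1].copy() for n in("top","side")}
for n in ims:
    for k in("red","yel"):
        print(n,k,[(tuple(b[0]),b[1]) for b in blobs(mask(ims[n],k))])
t=lambda u,v:(210+u/4.1,100+v/4.1)
s=lambda u,v:(210+u/4.2,140+v/4.2)
for nm,p in dict(FL=(45,108),FR=(402,38),NR=(510,488),NL=(137,567)).items(): print(nm,top.plane(t(*p),10).round(1))
for nm,p in dict(NR=(315,572),NL=(50,330),FR=(660,312)).items(): print('side',nm,side.plane(s(*p),10).round(1))
print('knob top',tri(t(57,255),s(265,97)).round(1), 'z125',top.plane(t(57,255),125).round(1))
print('pivot',top.plane(t(120,238),103).round(1))
# roller corners
for n in ims:
    b=[b for b in blobs(mask(ims[n],'red'),100)]
    for c,a,m in b:
        print(n,c,a,cv2.minAreaRect(np.argwhere(m)[:,::-1].astype(np.float32)))
E
```

```text
top red [((np.float64(297.2), np.float64(116.5)), np.int32(13)), ((np.float64(191.4), np.float64(157.4)), np.int32(287)), ((np.float64(274.2), np.float64(209.5)), np.int32(593))]
top yel [((np.float64(223.7), np.float64(161.8)), np.int32(20))]
side red [((np.float64(266.1), np.float64(159.6)), np.int32(120)), ((np.float64(346.5), np.float64(186.5)), np.int32(4)), ((np.float64(257.5), np.float64(216.3)), np.int32(389))]
side yel [((np.float64(272.8), np.float64(162.4)), np.int32(24))]
FL [726.3 119.1  10. ]
FR [ 778.  -180.9   10. ]
NR [ 397.6 -249.9   10. ]
NL [342.9  50.8  10. ]
side NR [ 399.5 -251.6   10. ]
side NL [343.4  55.7  10. ]
side FR [ 781.2 -180.    10. ]
knob top [573.1 101.3 123.2] z125 [572.6 101.2 125. ]
pivot [589.8  54.4 103. ]
top [191.4 157.4] 287 ((191.5, 157.5), (28.284271240234375, 9.899494171142578), 45.0)
top [274.2 209.5] 593 ((274.4038391113281, 209.5192413330078), (14.904826164245605, 40.20380783081055), 78.69007110595703)
side [266.1 159.6] 120 ((266.3448486328125, 159.637939453125), (8.541985511779785, 15.041322708129883), 21.801406860351562)
side [257.5 216.3] 389 ((257.6991271972656, 216.4867401123047), (33.11337661743164, 13.358236312866211), 41.18592834472656)
```

```bash
cat >> h.py <<'E'
YAW=0.178; O=np.array([503.,-41.])
def g2w(x,y,z): 
    c,s=np.cos(YAW),np.sin(YAW); return np.array([O[0]+c*x-s*y,O[1]+s*x+c*y,z])
def w2g(p):
    c,s=np.cos(YAW),np.sin(YAW); d=np.asarray(p[:2])-O; return np.array([c*d[0]+s*d[1],-s*d[0]+c*d[1]]+list(p[2:]))
E
python3 - <<'E'
from h import *
print('roller top',w2g(top.plane((274.3,209.5),62)).round(1),'side',w2g(side.plane((257.6,216.4),62)).round(1),'tri',w2g(tri((274.3,209.5),(257.6,216.4))).round(1))
k=tri((223.7,161.8),(272.8,162.4)); print('knob',k, w2g(k))
print(w2g(tri((210+57/4.1,100+255/4.1),(210+265/4.2,140+97/4.2))))
print('cams',top.o,side.o)
t=cv2.resize(cv2.imread("pics/top0_raw.png")[100:245,210:345],None,fx=4.1,fy=4.1,interpolation=cv2.INTER_CUBIC)
s=cv2.resize(cv2.imread("pics/side0_raw.png")[140:280,210:375],None,fx=4.2,fy=4.2,interpolation=cv2.INTER_CUBIC)
pts=[(102,78,103.5),(-141,120,10),(-141,-190,10),(247,120,10),(-112,84,47),(-112,-84,47),(134,78,104),(134,-58,104),(30,-97,132),(30,-170,132),(59,-70,109),(87,-76,93.5),(55,76,56.7),(55,-76,56.7),(-65,-76,42),(-65,76,42)]
for p in pts:
    w=g2w(*p)
    q=top.proj(w);cv2.circle(t,tuple(int(v) for v in((q-[210,100])*4.1)),3,(255,0,255),1)
    q=side.proj(w);cv2.circle(s,tuple(int(v) for v in((q-[210,140])*4.2)),3,(255,0,255),1)
cv2.imwrite("pics/t1.png",t);cv2.imwrite("pics/s1.png",s)
E
```

```text
roller top [-75.3   2.6  62. ] side [-72.7  16.   62. ] tri [-79.3   4.9  76.6]
knob [572.97077316 101.94762937 126.13168646] [ 94.1757457  128.29989385 126.13168646]
[ 94.21650192 127.63248365 123.18377803]
cams [ 260.83005836   -9.39046622 1421.70987801] [-103.7082535  -939.57296273 1210.14899994]
```

View pics/t1.png

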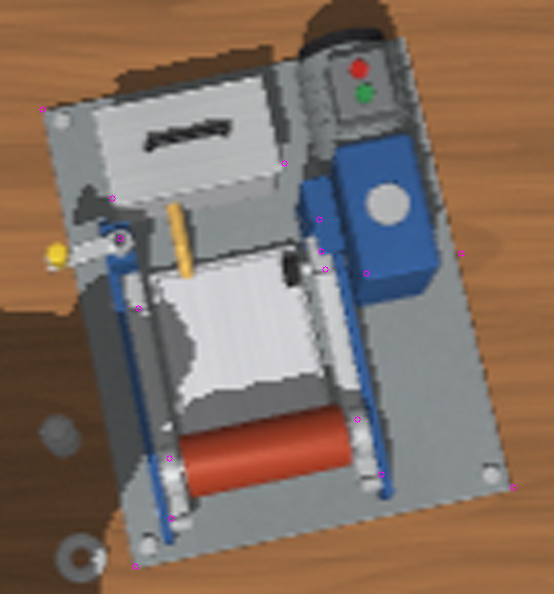

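View pics/s1.png

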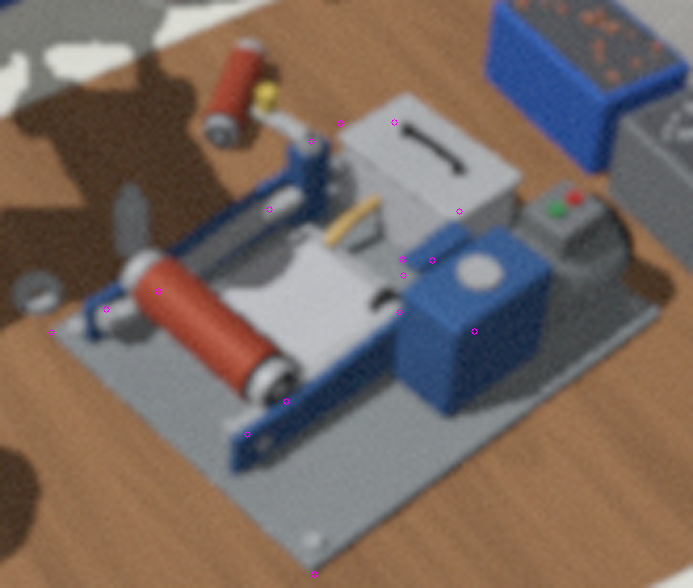

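play_rows([
  {"offset": [0,0,0],"twist": -8},
  {"offset": [0,0,0],"twist": -8},
  {"offset": [0,0,0],"twist": -8},
  {"offset": [0,0,0],"twist": -7.4},
], jaw=116)

```text
time: 0.5
tool_pos: [189.7, 489.5, 404.3]
tcp_rot: [-3.141, -0.001, -2.958]
contact_force: [0.2, 0.0, -0.3]
grip_width: 64.7
```

```bash
cat >> h.py <<'E'
def pose():
    o=status.get_obs(); p=o['tool_pos']; g=w2g(p)
    print('t',round(o['time'],2),'finger gluer',g[:2].round(1),'tip z',round(p[2]-178,1),'rot',o['tcp_rot'].round(4),'yaw err deg',round(np.degrees((o['tcp_rot'][2]-YAW)%np.pi),2),'F',o['contact_force'].round(1),'w',round(o['grip_width'],1),'q',o['joint_positions'].round(2))
    return o
E
python3 -c "
from h import *
pose(); print(w2g([400,300,0]))"
```

```text
t 0.5 finger gluer [-214.4  577.5] tip z 226.3 rot [-3.1409e+00 -5.0000e-04 -2.9577e+00] yaw err deg 0.34 F [ 0.2  0.  -0.3] w 64.7 q [ 1.05  0.34  1.52 -0.    1.28 -0.7 ]
[-40.99459626 353.84946386   0.        ]
```

play_rows([
  {"offset": [-0.03,-0.038,0],"twist": 0.3},
  {"offset": [-0.03,-0.038,0],"twist": 0},
  {"offset": [-0.03,-0.038,0],"twist": 0},
  {"offset": [-0.03,-0.038,0],"twist": 0},
  {"offset": [-0.03,-0.038,0],"twist": 0},
])

```text
time: 1.0
tool_pos: [371.4, 326.9, 404.5]
tcp_rot: [-3.142, -0.0, -2.968]
contact_force: [1.1, 0.7, 0.9]
grip_width: 50.0
```

play_rows([
  {"offset": [0.01,-0.045,0],"twist": 0},
  {"offset": [0.01,-0.045,0],"twist": 0},
  {"offset": [0.01,-0.045,0],"twist": 0},
  {"offset": [0.01,-0.045,0],"twist": 0},
  {"offset": [0.01,-0.045,0],"twist": 0},
])

```text
time: 1.5
tool_pos: [359.2, 96.5, 404.6]
tcp_rot: [-3.142, -0.0, -2.968]
contact_force: [1.5, 0.2, 0.7]
grip_width: 49.9
```

```bash
python3 -c "
from h import *
pose()"
```

```text
t 1.5 finger gluer [-117.2  160.8] tip z 226.6 rot [-3.1416e+00 -1.0000e-04 -2.9681e+00] yaw err deg 179.74 F [1.5 0.2 0.7] w 49.9 q [ 0.06  0.06  1.89 -0.    1.19 -1.69]
```

play_rows([
  {"offset": [0.0025,-0.05,0],"twist": 0},
  {"offset": [0.0025,-0.05,0],"twist": 0},
  {"offset": [0.002,-0.045,0],"twist": 0},
  {"offset": [0,0,0.04],"twist": 0},
  {"offset": [0,0,0.04],"twist": 0},
])

```text
time: 2.0
tool_pos: [378.0, -47.5, 324.2]
tcp_rot: [-3.14, 0.003, -2.973]
contact_force: [0.5, -0.3, -0.2]
grip_width: 49.8
```

Run:
```python
from h import *
pose()
for n,(x,y) in dict(top=(200,90),side=(190,130)).items():
    im=viewer.capture(n)[y:y+150,x:x+190]; cv2.imwrite(f"pics/{n}2.png",cv2.resize(im[:,:,::-1],None,fx=4,fy=4,interpolation=cv2.INTER_CUBIC))
```

```text
t 2.0 finger gluer [-124.2   15.7] tip z 146.2 rot [-3.1402e+00  2.8000e-03 -2.9727e+00] yaw err deg 179.48 F [ 0.5 -0.3 -0.2] w 49.8 q [-0.33  0.18  2.01  0.    0.95 -2.07]
```

View pics/side2.png

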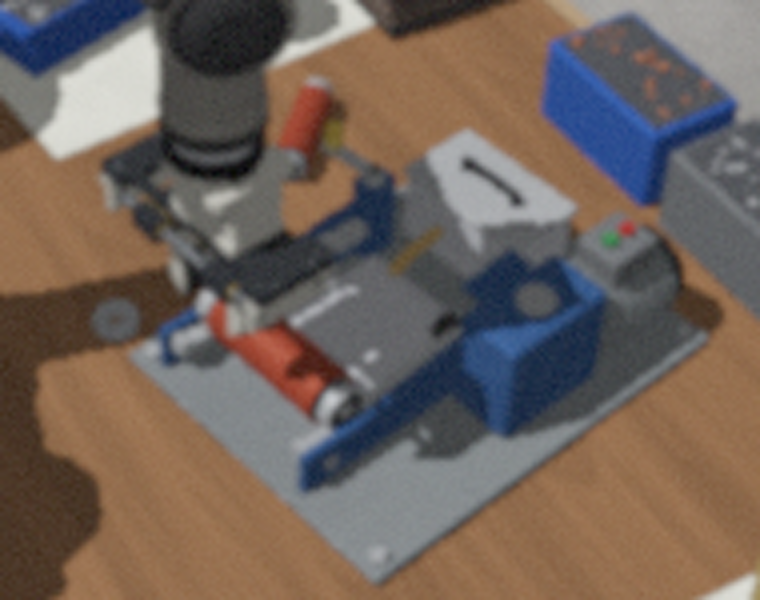

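View pics/top2.png

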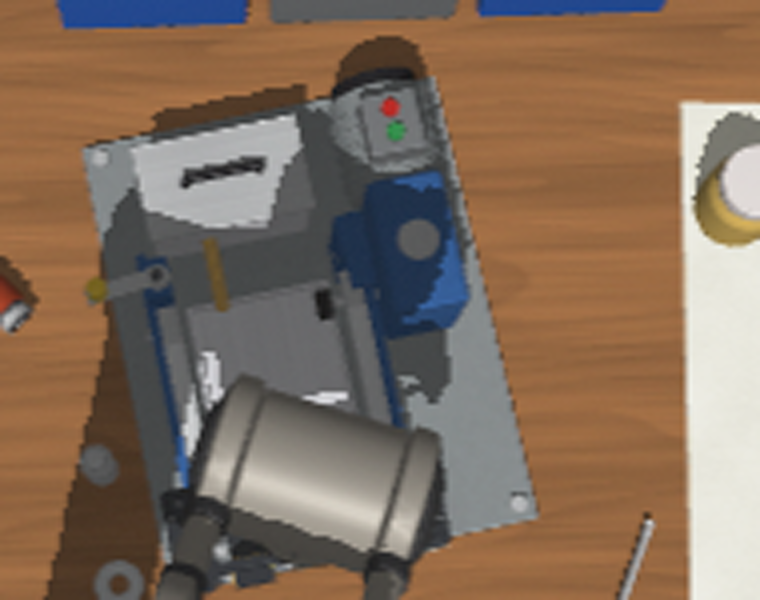

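play_rows([
  {"offset": [0,0,0.02],"twist": -0.3},
  {"offset": [0,0,0.02],"twist": 0},
  {"offset": [0,0,0.02],"twist": 0},
  {"offset": [0,0,0.02],"twist": 0},
  {"offset": [0,0,0.014],"twist": 0},
])

```text
time: 2.6
tool_pos: [378.6, -45.6, 231.1]
tcp_rot: [-3.141, 0.001, -2.962]
contact_force: [-0.8, 0.1, 0.1]
grip_width: 50.1
```

Run:
```python
from h import *
pose()
for n,(x,y) in dict(side=(190,130)).items():
    im=viewer.capture(n)[y:y+150,x:x+190]; cv2.imwrite(f"pics/{n}3.png",cv2.resize(im[:,:,::-1],None,fx=4,fy=4,interpolation=cv2.INTER_CUBIC))
```

```text
t 2.6 finger gluer [-123.3   17.5] tip z 53.1 rot [-3.1412e+00  8.0000e-04 -2.9622e+00] yaw err deg 0.08 F [-0.8  0.1  0.1] w 50.1 q [-0.32  0.35  2.12  0.    0.67 -2.07]
```

View pics/side3.png

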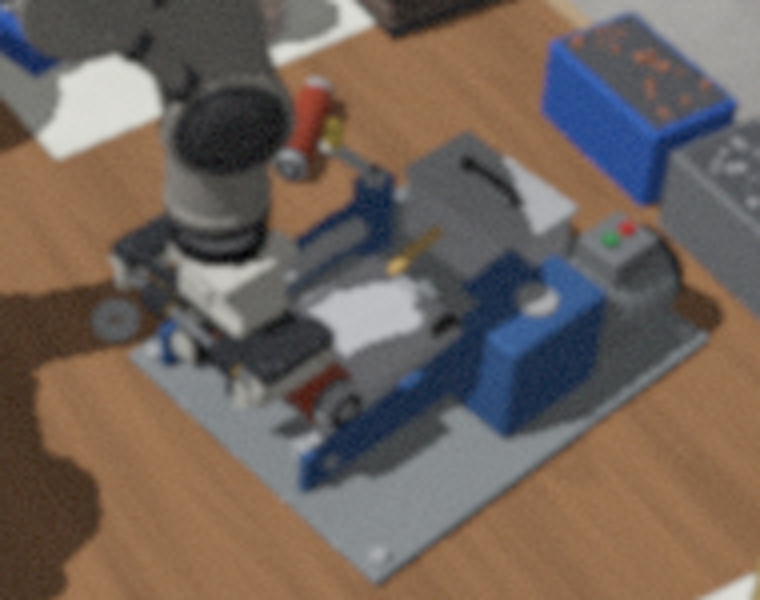

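play_rows([
  {"offset": [-0.003,-0.003,0],"twist": 0},
  {"offset": [-0.003,-0.003,0],"twist": 0},
  {"offset": [-0.003,0,0],"twist": 0},
  {"offset": [-0.002,0,0],"twist": 0},
])

```text
time: 3.05
tool_pos: [390.5, -49.9, 231.5]
tcp_rot: [-3.141, 0.002, -2.963]
contact_force: [-0.7, 0.1, 0.5]
grip_width: 49.7
```

play_rows([
  {"offset": [-0.003,0,0],"twist": 0},
  {"offset": [-0.003,0,0],"twist": 0},
  {"offset": [-0.003,0,0],"twist": 0},
  {"offset": [-0.003,0,0],"twist": 0},
])

```text
time: 3.45
tool_pos: [401.5, -47.5, 230.7]
tcp_rot: [3.141, -0.001, -2.963]
contact_force: [-5.8, -2.6, 3.7]
grip_width: 50.1
```

Run:
```python
from h import *
pose()
for n,(x,y) in dict(side=(190,130)).items():
    im=viewer.capture(n)[y:y+150,x:x+190]; cv2.imwrite(f"pics/{n}4.png",cv2.resize(im[:,:,::-1],None,fx=4,fy=4,interpolation=cv2.INTER_CUBIC))
```

```text
t 3.45 finger gluer [-101.1   11.6] tip z 52.7 rot [ 3.1411e+00 -1.4000e-03 -2.9631e+00] yaw err deg 0.03 F [-5.8 -2.6  3.7] w 50.1 q [-0.31  0.38  2.06 -0.    0.7  -2.06]
```

View pics/side4.png

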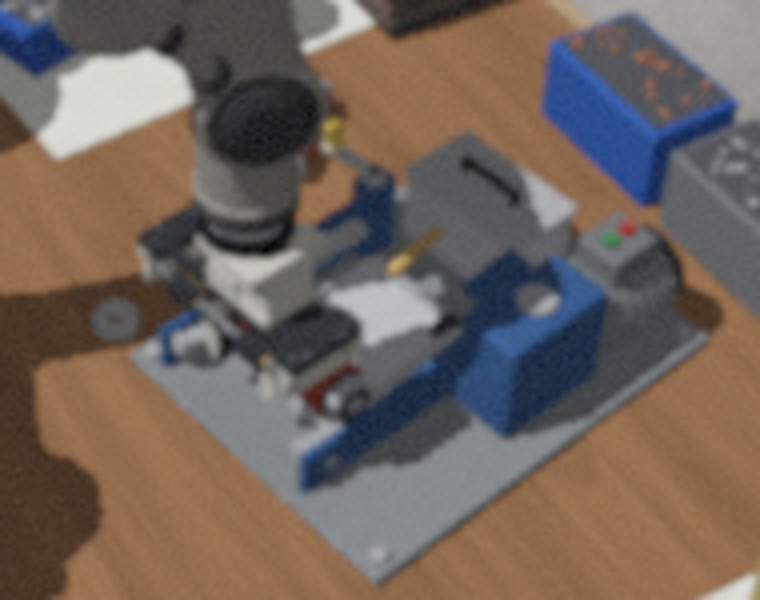

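play_rows([
  {"offset": [-0.004,0,-0.0003],"twist": 0},
  {"offset": [-0.004,0,-0.0003],"twist": 0},
  {"offset": [-0.004,0,-0.0003],"twist": 0},
  {"offset": [-0.004,0,-0.0003],"twist": 0},
  {"offset": [-0.004,0,-0.0003],"twist": 0},
])

```text
time: 4.0
tool_pos: [420.6, -43.9, 232.0]
tcp_rot: [3.14, -0.003, -2.963]
contact_force: [-5.5, -1.3, 4.5]
grip_width: 49.8
```

play_rows([
  {"offset": [-0.004,0,-0.0003],"twist": 0},
  {"offset": [-0.004,0,-0.0003],"twist": 0},
  {"offset": [-0.004,0,-0.0003],"twist": 0},
  {"offset": [-0.004,0,-0.0003],"twist": 0},
  {"offset": [-0.004,0,-0.0003],"twist": 0},
])

```text
time: 4.5
tool_pos: [440.3, -40.4, 233.5]
tcp_rot: [3.141, -0.003, -2.963]
contact_force: [-6.0, -0.8, 4.4]
grip_width: 50.0
```

Run:
```python
from h import *
pose()
for n,(x,y) in dict(side=(190,130)).items():
    im=viewer.capture(n)[y:y+150,x:x+190]; cv2.imwrite(f"pics/{n}5.png",cv2.resize(im[:,:,::-1],None,fx=4,fy=4,interpolation=cv2.INTER_CUBIC))
```

```text
t 4.5 finger gluer [-61.6  11.7] tip z 55.5 rot [ 3.1406e+00 -2.8000e-03 -2.9632e+00] yaw err deg 0.02 F [-6.  -0.8  4.4] w 50.0 q [-0.26  0.43  1.96 -0.    0.75 -2.01]
```

View pics/side5.png

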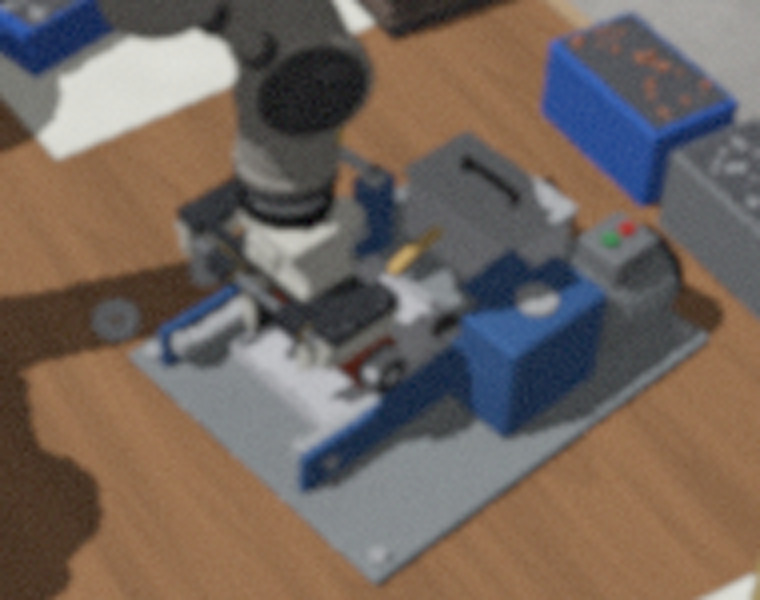

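The side view shows the roller climbing, with the right bearing at (385,370) against the fingers. Pushing force is steady at about 6 N. I continue.

play_rows([
  {"offset": [-0.004,0,-0.0004],"twist": 0},
  {"offset": [-0.004,0,-0.0004],"twist": 0},
  {"offset": [-0.004,0,-0.0004],"twist": 0},
  {"offset": [-0.004,0,-0.0004],"twist": 0},
  {"offset": [-0.004,0,-0.0004],"twist": 0},
])

```text
time: 5.05
tool_pos: [460.1, -36.9, 235.5]
tcp_rot: [3.141, -0.003, -2.963]
contact_force: [-5.6, -1.5, 4.6]
grip_width: 50.1
```

play_rows([
  {"offset": [-0.004,0,-0.0004],"twist": 0},
  {"offset": [-0.004,0,-0.0004],"twist": 0},
  {"offset": [-0.004,0,-0.0004],"twist": 0},
  {"offset": [-0.004,0,-0.0004],"twist": 0},
  {"offset": [-0.004,0,-0.0004],"twist": 0},
])

```text
time: 5.55
tool_pos: [479.8, -33.3, 237.5]
tcp_rot: [3.141, -0.002, -2.963]
contact_force: [-5.1, -0.6, 4.4]
grip_width: 50.0
```

play_rows([
  {"offset": [-0.004,0,-0.0004],"twist": 0},
  {"offset": [-0.004,0,-0.0004],"twist": 0},
  {"offset": [-0.004,0,-0.0004],"twist": 0},
  {"offset": [-0.004,0,-0.0004],"twist": 0},
  {"offset": [-0.004,0,-0.0004],"twist": 0},
])

```text
time: 6.05
tool_pos: [499.5, -29.8, 239.5]
tcp_rot: [3.141, -0.002, -2.963]
contact_force: [-5.6, -1.3, 4.0]
grip_width: 50.2
```

Run:
```python
from h import *
pose()
for n,(x,y) in dict(side=(190,130),top=(200,90)).items():
    im=viewer.capture(n)[y:y+150,x:x+190]; cv2.imwrite(f"pics/{n}6.png",cv2.resize(im[:,:,::-1],None,fx=4,fy=4,interpolation=cv2.INTER_CUBIC))
```

```text
t 6.05 finger gluer [-1.5 11.6] tip z 61.5 rot [ 3.1409e+00 -2.4000e-03 -2.9633e+00] yaw err deg 0.02 F [-5.6 -1.3  4. ] w 50.2 q [-0.21  0.5   1.8  -0.    0.84 -1.96]
```

View pics/side6.png

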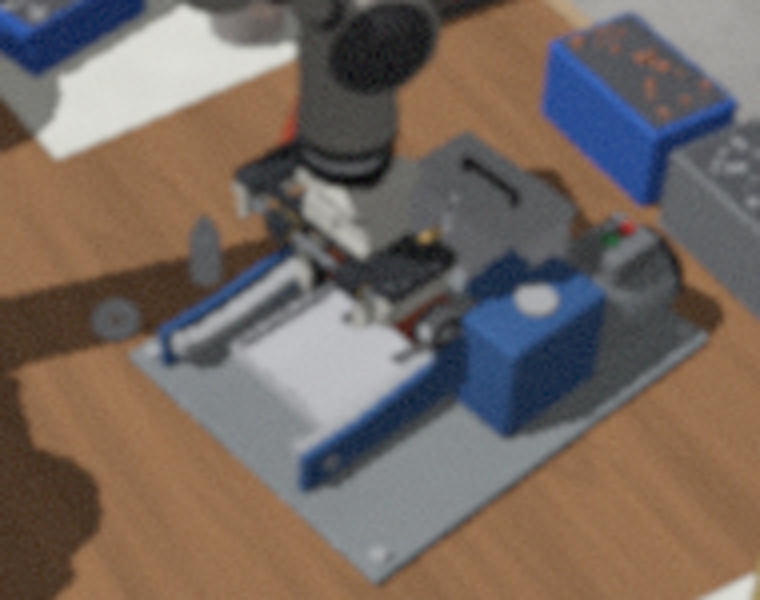

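View pics/top6.png

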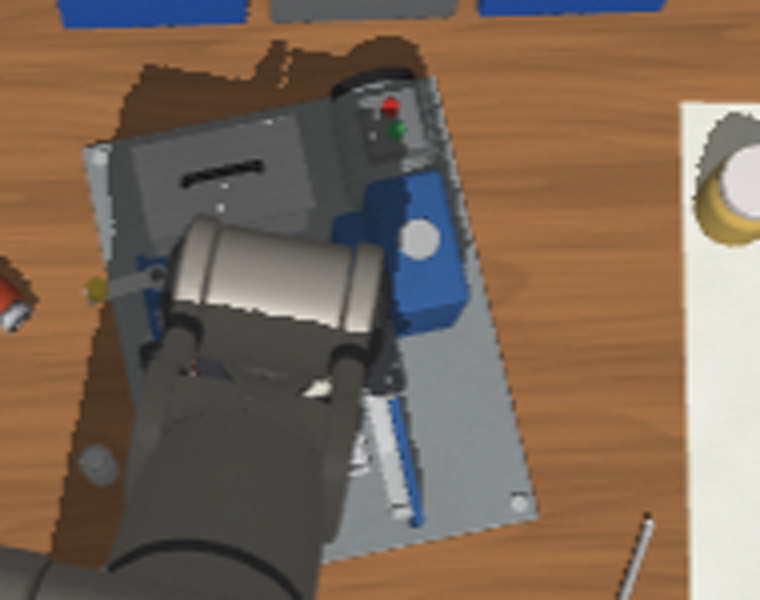

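Run:
```python
from h import *
im=viewer.capture("top")[150:210,230:320]; cv2.imwrite("pics/top7.png",cv2.resize(im[:,:,::-1],None,fx=8,fy=8,interpolation=cv2.INTER_CUBIC))
o=pose()
for z in (127,150):
    for y in(-95,95):
        g=w2g(o['tool_pos']); print(z,y,[((top.proj(g2w(g[0]+dx,g[1]+y,z))-[230,150])*8).round() for dx in(-37,37)])
print((top.proj(g2w(30,-97,132))-[230,150])*8)
```

```text
t 6.2 finger gluer [-1.  11.6] tip z 61.6 rot [ 3.1413e+00 -2.0000e-04 -2.9632e+00] yaw err deg 0.02 F [-3.  -0.1  1.1] w 50.0 q [-0.21  0.5   1.8   0.    0.84 -1.96]
127 -95 [array([559., 314.]), array([517., 129.])]
127 95 [array([ 71., 415.]), array([ 33., 229.])]
150 -95 [array([564., 304.]), array([521., 115.])]
150 95 [array([ 68., 407.]), array([ 29., 217.])]
[555.52782557 133.79795036]
```

View pics/top7.png

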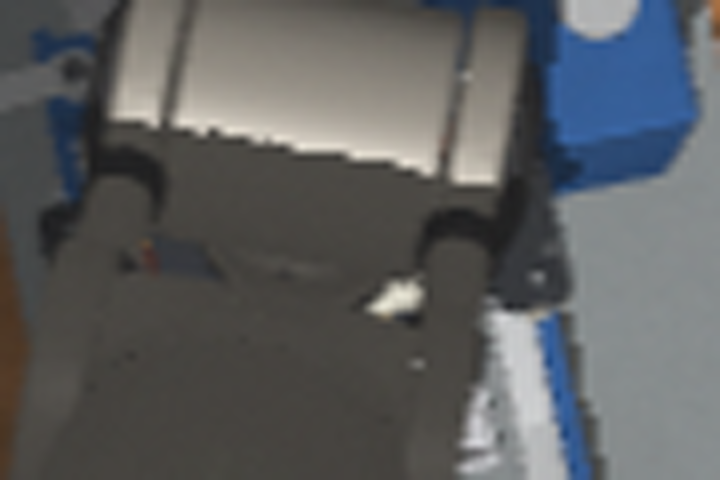

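play_rows([
  {"offset": [-0.004,0.0005,-0.0012],"twist": 0},
  {"offset": [-0.004,0.0005,-0.0012],"twist": 0},
  {"offset": [-0.004,0.0005,-0.0012],"twist": 0},
  {"offset": [-0.004,0.0005,-0.0012],"twist": 0},
  {"offset": [-0.004,0,-0.0005],"twist": 0},
])

```text
time: 6.7
tool_pos: [519.2, -24.3, 245.1]
tcp_rot: [3.141, -0.001, -2.963]
contact_force: [-4.0, -0.2, 2.9]
grip_width: 49.9
```

play_rows([
  {"offset": [-0.003,0,0],"twist": 0},
  {"offset": [-0.003,0,0],"twist": 0},
  {"offset": [-0.003,0,0],"twist": 0},
])

```text
time: 7.0
tool_pos: [528.7, -22.7, 245.0]
tcp_rot: [-3.141, 0.001, -2.963]
contact_force: [-0.3, -0.2, 0.6]
grip_width: 50.0
```

```bash
python3 -c "
from h import *
pose()"
```

```text
t 7.0 finger gluer [28.6 13.4] tip z 67.0 rot [-3.1414e+00  1.1000e-03 -2.9634e+00] yaw err deg 0.01 F [-0.3 -0.2  0.6] w 50.0 q [-0.19  0.53  1.72  0.    0.89 -1.94]
```

Force has dropped to zero, so the roller has gone over the crest. Now I press it gently home.

play_rows([
  {"offset": [-0.002,0,0],"twist": 0},
  {"offset": [-0.002,0,0],"twist": 0},
  {"offset": [0,0,0],"twist": 0},
])

```text
time: 7.3
tool_pos: [531.4, -22.3, 244.8]
tcp_rot: [3.141, -0.003, -2.963]
contact_force: [-5.8, -1.8, 3.8]
grip_width: 50.3
```

play_rows([
  {"offset": [-0.001,0,0],"twist": 0},
  {"offset": [-0.001,0,0],"twist": 0},
  {"offset": [0,0,0],"twist": 0},
])

```text
time: 7.6
tool_pos: [532.2, -22.1, 244.7]
tcp_rot: [3.141, -0.007, -2.963]
contact_force: [-10.9, -5.0, 8.0]
grip_width: 49.9
```

```bash
python3 -c "
from h import *
pose()"
```

```text
t 7.6 finger gluer [32.1 13.4] tip z 66.7 rot [ 3.1408 -0.0073 -2.963 ] yaw err deg 0.04 F [-10.9  -5.    8. ] w 49.9 q [-0.18  0.54  1.7  -0.    0.91 -1.93]
```

play_rows([
  {"offset": [0.002,0,0],"twist": 0},
  {"offset": [0.003,0,0],"twist": 0},
  {"offset": [0.01,0,0],"twist": 0},
  {"offset": [0.02,0,0],"twist": 0},
  {"offset": [0.02,0,-0.02],"twist": 0},
])

```text
time: 8.1
tool_pos: [478.3, -31.3, 263.3]
tcp_rot: [3.14, -0.004, -2.963]
contact_force: [-0.2, -0.9, 0.5]
grip_width: 50.0
```

play_rows([
  {"offset": [0.01,0,-0.045],"twist": 0},
  {"offset": [0.01,0.02,-0.04],"twist": 0},
  {"offset": [0,0.049,0],"twist": 0},
  {"offset": [0,0.049,0],"twist": 0},
  {"offset": [0,0.049,0],"twist": 0},
], jaw=255)

```text
time: 8.6
tool_pos: [429.7, 130.5, 350.6]
tcp_rot: [3.141, 0.002, -2.965]
contact_force: [1.0, 0.1, -0.5]
grip_width: 14.5
```

Run:
```python
from h import *
pose()
for n,(x,y) in dict(side=(190,130),top=(200,90)).items():
    im=viewer.capture(n)
    print(n,[(tuple(b[0]),b[1]) for k in('red','yel') for b in blobs(mask(im,k))])
    im=im[y:y+150,x:x+190]; cv2.imwrite(f"pics/{n}8.png",cv2.resize(im[:,:,::-1],None,fx=4,fy=4,interpolation=cv2.INTER_CUBIC))
print(((side.proj(g2w(66.5,-81,73.7))-[190,130])*4),((side.proj(g2w(66.5,81,73.7))-[190,130])*4))
print(((top.proj(g2w(66.5,-81,73.7))-[200,90])*4),((top.proj(g2w(66.5,81,73.7))-[200,90])*4))
```

```text
t 8.6 finger gluer [-41.8 181.8] tip z 172.6 rot [ 3.1414e+00  1.9000e-03 -2.9647e+00] yaw err deg 179.93 F [ 1.   0.1 -0.5] w 14.5 q [ 0.12  0.26  1.81  0.    1.07 -1.62]
side [((np.float64(266.2), np.float64(159.8)), np.int32(124)), ((np.float64(289.2), np.float64(193.6)), np.int32(360)), ((np.float64(346.5), np.float64(186.5)), np.int32(4)), ((np.float64(273.3), np.float64(163.3)), np.int32(9))]
top [((np.float64(297.2), np.float64(116.5)), np.int32(13)), ((np.float64(191.3), np.float64(157.1)), np.int32(279)), ((np.float64(264.6), np.float64(166.2)), np.int32(579)), ((np.float64(223.6), np.float64(161.4)), np.int32(13))]
[476.6007681  320.17814847] [343.33248992 216.41177939]
[362.21184762 283.57460965] [164.78405692 324.26307803]
```

View pics/side8.png

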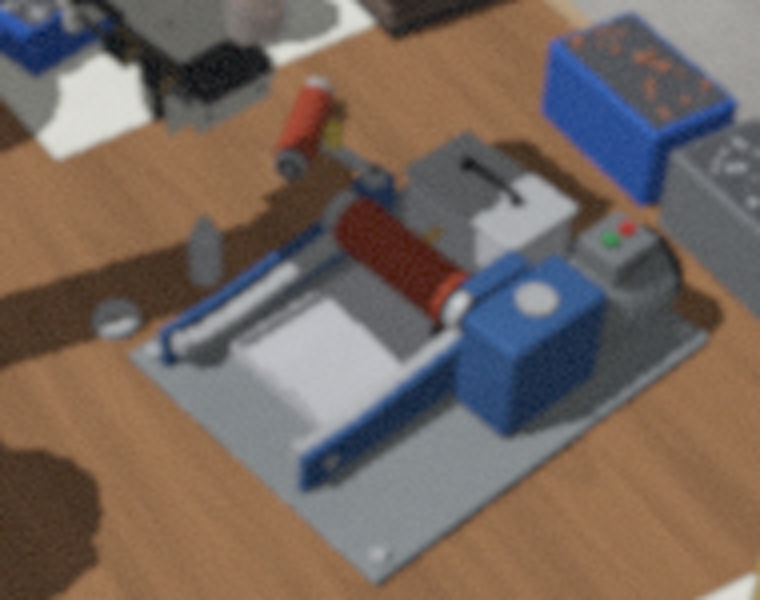

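View pics/top8.png

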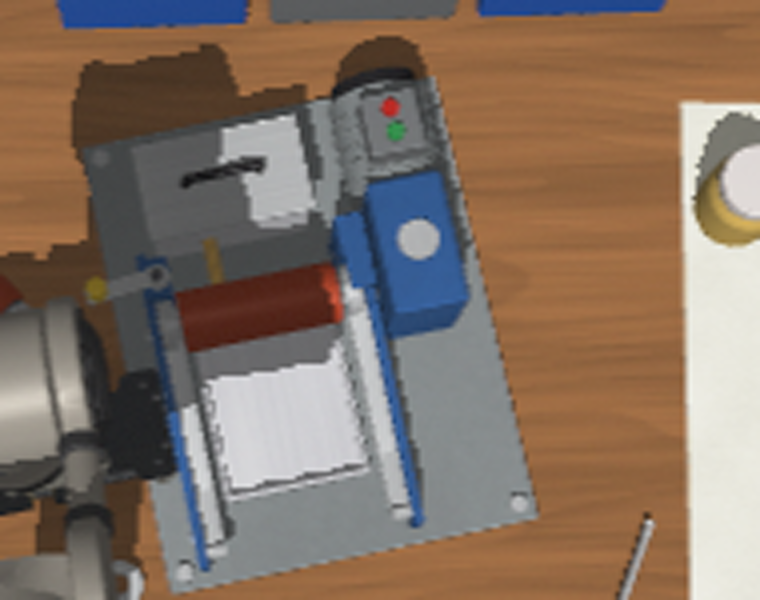

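play_rows([
  {"offset": [-0.042,0,0],"twist": 0},
  {"offset": [-0.042,0,0],"twist": 0},
  {"offset": [-0.042,0,0],"twist": 0},
  {"offset": [-0.042,0,0],"twist": 0},
  {"offset": [0,-0.045,0],"twist": 0},
])

```text
time: 9.2
tool_pos: [607.0, 117.7, 348.4]
tcp_rot: [3.14, 0.002, -2.958]
contact_force: [0.8, -1.1, -0.2]
grip_width: 0.4
```

Run:
```python
from h import *
pose()
print('roller',w2g(top.plane((264.6,166.2),73.7)).round(1))
```

```text
t 9.2 finger gluer [130.5 137.8] tip z 170.4 rot [ 3.1400e+00  2.1000e-03 -2.9583e+00] yaw err deg 0.31 F [ 0.8 -1.1 -0.2] w 0.4 q [ 0.07  0.56  1.33  0.    1.25 -1.69]
roller [66.6  4.3 73.7]
```

play_rows([
  {"offset": [0,-0.006,0.02],"twist": 0},
  {"offset": [0,0,0.02],"twist": 0},
  {"offset": [0,0,0.015],"twist": 0},
  {"offset": [0,0,0.007],"twist": 0},
  {"offset": [0,0,0],"twist": 0},
])

```text
time: 9.7
tool_pos: [604.8, 108.4, 287.0]
tcp_rot: [3.141, -0.002, -2.964]
contact_force: [0.5, 0.3, -0.6]
grip_width: 0.6
```

Run:
```python
from h import *
pose()
for n,(x,y) in dict(side=(220,120)).items():
    im=viewer.capture(n)[y:y+120,x:x+150]; cv2.imwrite(f"pics/{n}9.png",cv2.resize(im[:,:,::-1],None,fx=5,fy=5,interpolation=cv2.INTER_CUBIC))
```

```text
t 9.7 finger gluer [126.6 129. ] tip z 109.0 rot [ 3.1413e+00 -2.0000e-03 -2.9637e+00] yaw err deg 179.99 F [ 0.5  0.3 -0.6] w 0.6 q [ 0.05  0.61  1.42  0.    1.11 -1.7 ]
```

View pics/side9.png

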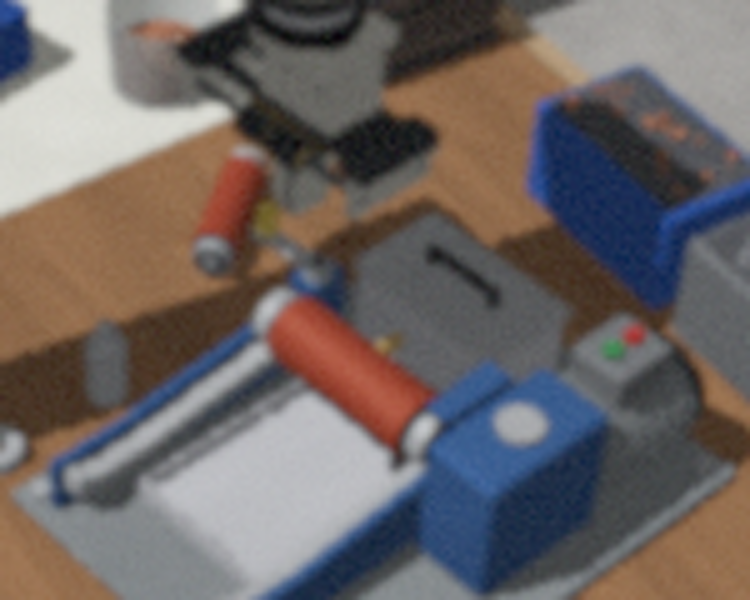

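play_rows([
  {"offset": [-0.006,-0.001,0],"twist": 0},
  {"offset": [-0.006,-0.001,0],"twist": 0},
  {"offset": [-0.006,-0.001,0],"twist": 0},
  {"offset": [-0.006,-0.002,0],"twist": 0},
])

```text
time: 10.15
tool_pos: [630.3, 108.4, 288.4]
tcp_rot: [-3.142, 0.001, -2.963]
contact_force: [-0.7, -0.5, 0.3]
grip_width: 0.4
```

play_rows([
  {"offset": [-0.006,-0.002,0],"twist": 0},
  {"offset": [-0.006,-0.002,0],"twist": 0},
  {"offset": [-0.006,-0.002,0],"twist": 0},
])

```text
time: 10.45
tool_pos: [648.9, 105.4, 287.9]
tcp_rot: [3.141, -0.0, -2.963]
contact_force: [0.1, -0.2, 0.3]
grip_width: 0.6
```

```bash
cat > look.py <<'E'
from h import *
import sys
def look(k):
    pose()
    B=dict(side=(220,120),top=(200,110)); q={}
    for n,(x,y) in B.items():
        im=viewer.capture(n); b=[b for b in blobs(mask(im,'yel'))]; print(n,[(tuple(map(float,c[0])),int(c[1])) for c in b]); 
        im=im[y:y+120,x:x+150]; cv2.imwrite(f"pics/{n}{k}.png",cv2.resize(im[:,:,::-1],None,fx=5,fy=5,interpolation=cv2.INTER_CUBIC))
look(sys.argv[1])
E
python3 look.py 10
```

```text
t 10.45 finger gluer [169.5 118.3] tip z 109.9 rot [ 3.1415e+00 -1.0000e-04 -2.9634e+00] yaw err deg 0.01 F [ 0.1 -0.2  0.3] w 0.6 q [ 0.04  0.68  1.28  0.    1.18 -1.7 ]
side [((273.1, 163.9), 9)]
top []
```

View pics/side10.png

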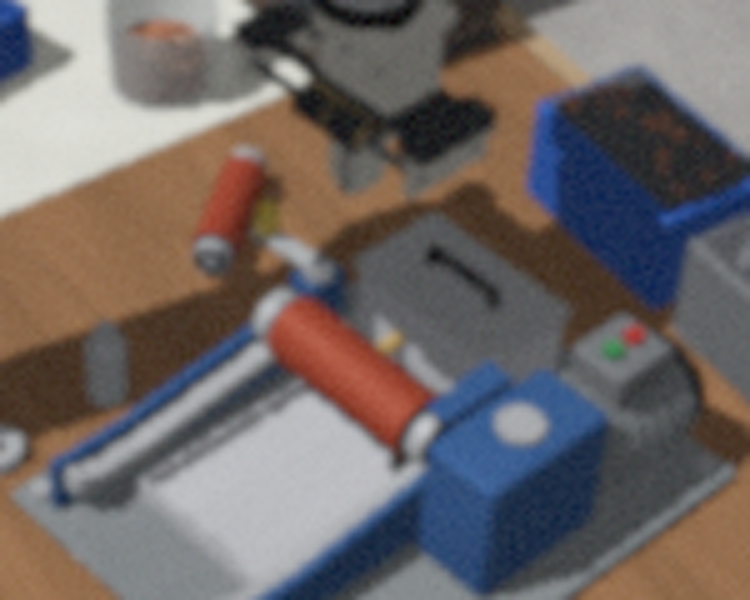

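View pics/top10.png

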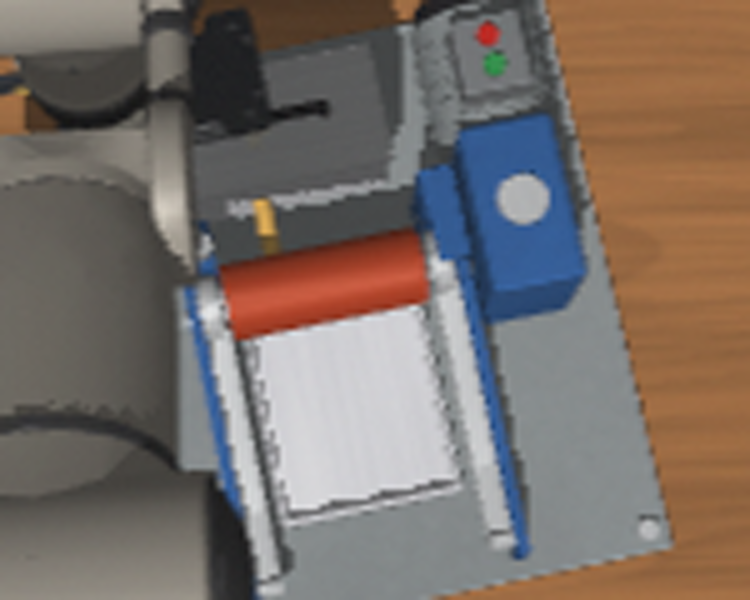

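I had the sign of the tool x reversed: tool −x is gluer +x. The tool moved away into free space and touched nothing. I go back and push in the right direction.

play_rows([
  {"offset": [0.02,0.005,0],"twist": 0},
  {"offset": [0.02,0.003,0],"twist": 0},
  {"offset": [0.006,0,0],"twist": 0},
  {"offset": [0.006,0,0],"twist": 0},
  {"offset": [0.006,0,0],"twist": 0},
])

```text
time: 11.05
tool_pos: [590.1, 103.1, 288.4]
tcp_rot: [3.142, 0.002, -2.964]
contact_force: [1.0, 1.3, 0.0]
grip_width: 0.5
```

```bash
python3 look.py 11
```

```text
t 11.05 finger gluer [111.3 126.4] tip z 110.4 rot [ 3.1415e+00  1.8000e-03 -2.9635e+00] yaw err deg 0.0 F [1.  1.3 0. ] w 0.5 q [ 0.04  0.58  1.47  0.    1.09 -1.7 ]
side [((272.5, 164.5), 8)]
top []
```

View pics/side11.png

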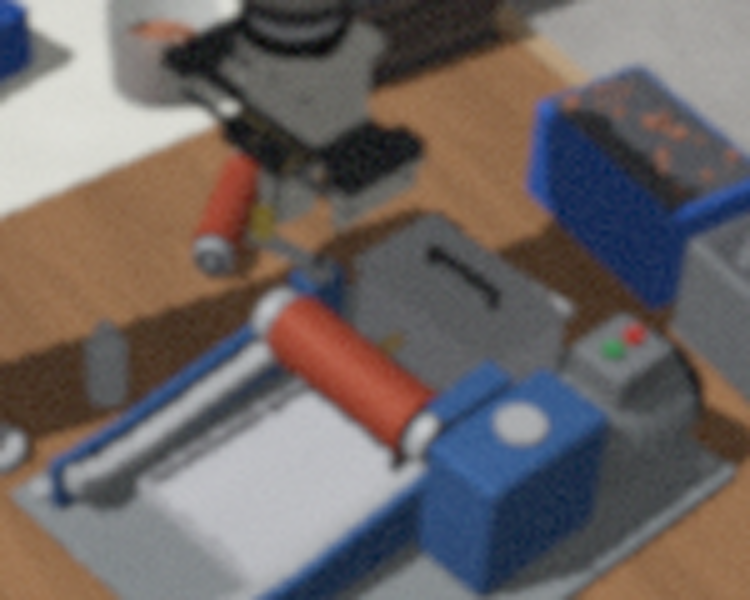

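play_rows([
  {"offset": [0.006,-0.001,0.0005],"twist": 0},
  {"offset": [0.006,-0.001,0.0005],"twist": 0},
  {"offset": [0.006,-0.002,0.0005],"twist": 0},
  {"offset": [0.006,-0.003,0],"twist": 0},
])

```text
time: 11.55
tool_pos: [567.4, 91.5, 286.7]
tcp_rot: [-3.141, 0.002, -2.963]
contact_force: [5.0, -2.0, -1.7]
grip_width: 0.4
```

```bash
python3 look.py 12
```

```text
t 11.55 finger gluer [ 86.9 119. ] tip z 108.7 rot [-3.1407e+00  1.6000e-03 -2.9631e+00] yaw err deg 0.03 F [ 5.  -2.  -1.7] w 0.4 q [ 0.03  0.55  1.54 -0.    1.05 -1.72]
side [((269.2, 169.1), 17)]
top []
```

View pics/side12.png

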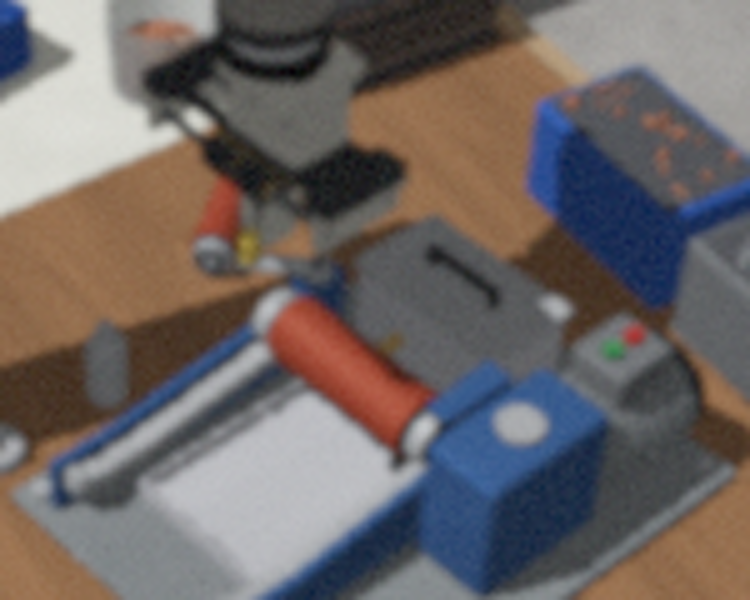

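play_rows([
  {"offset": [0.004,-0.003,0],"twist": 0},
  {"offset": [0.003,-0.003,0],"twist": 0},
  {"offset": [-0.008,0.002,0],"twist": 0},
  {"offset": [0,0.02,0],"twist": 0},
  {"offset": [0,0.02,0],"twist": 0},
])

```text
time: 12.15
tool_pos: [562.0, 128.1, 286.0]
tcp_rot: [3.141, -0.002, -2.965]
contact_force: [-0.4, 0.8, 0.0]
grip_width: 0.5
```

```bash
python3 look.py 13; python3 -c "
from h import *
"
```

```text
t 12.15 finger gluer [ 88. 156.] tip z 108.0 rot [ 3.1407e+00 -2.4000e-03 -2.9647e+00] yaw err deg 179.94 F [-0.4  0.8  0. ] w 0.5 q [ 0.09  0.55  1.54  0.    1.06 -1.66]
side [((269.5, 170.5), 20)]
top [((232.6, 171.7), 23)]
```

View pics/side13.png

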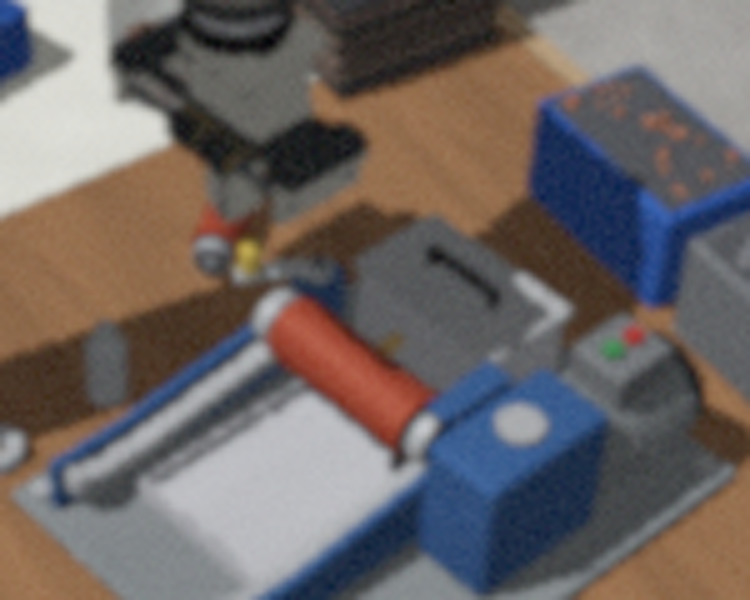

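```bash
python3 -c "
from h import *
print(w2g(top.plane((232.6,171.7),124)),w2g(tri((232.6,171.7),(269.5,170.5))))"
```

```text
[ 58.85089498 107.11347184 124.        ] [ 59.08815488 107.05083733 123.47711922]
```

play_rows([
  {"offset": [0.01,0,0],"twist": 0},
  {"offset": [0.01,0,0],"twist": 0},
  {"offset": [0.008,-0.008,0],"twist": 0},
  {"offset": [0,-0.006,0],"twist": 0},
  {"offset": [0,-0.005,0],"twist": 0},
])

```text
time: 12.75
tool_pos: [538.0, 102.8, 286.9]
tcp_rot: [-3.141, 0.001, -2.964]
contact_force: [0.5, 0.8, 0.2]
grip_width: 0.5
```

```bash
python3 look.py 14
```

```text
t 12.75 finger gluer [ 59.9 135.3] tip z 108.9 rot [-3.1415e+00  7.0000e-04 -2.9645e+00] yaw err deg 179.95 F [0.5 0.8 0.2] w 0.5 q [ 0.05  0.5   1.62 -0.    1.02 -1.7 ]
side [((269.4, 171.1), 14)]
top []
```

View pics/side14.png

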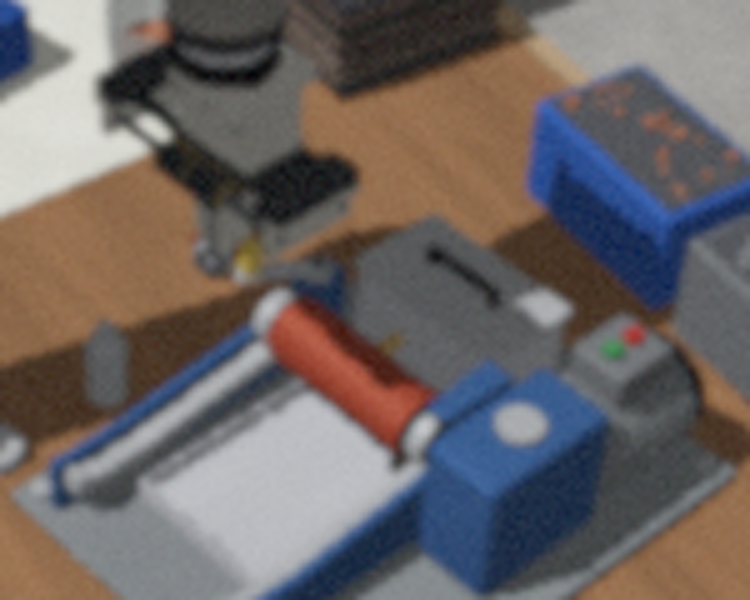

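play_rows([
  {"offset": [0.001,-0.005,0],"twist": 0},
  {"offset": [0.001,-0.005,0],"twist": 0},
  {"offset": [0.001,-0.005,0],"twist": 0},
  {"offset": [0,-0.004,0],"twist": 0},
  {"offset": [0,-0.003,0],"twist": 0},
])

```text
time: 13.35
tool_pos: [538.9, 81.4, 286.5]
tcp_rot: [-3.142, 0.0, -2.963]
contact_force: [-0.6, 0.6, -0.3]
grip_width: 0.6
```

```bash
python3 look.py 15
```

```text
t 13.35 finger gluer [ 57.  114.1] tip z 108.5 rot [-3.1416e+00  1.0000e-04 -2.9635e+00] yaw err deg 0.01 F [-0.6  0.6 -0.3] w 0.6 q [ 0.01  0.5   1.63 -0.    1.01 -1.74]
side [((271.5, 174.6), 17)]
top []
```

View pics/side15.png

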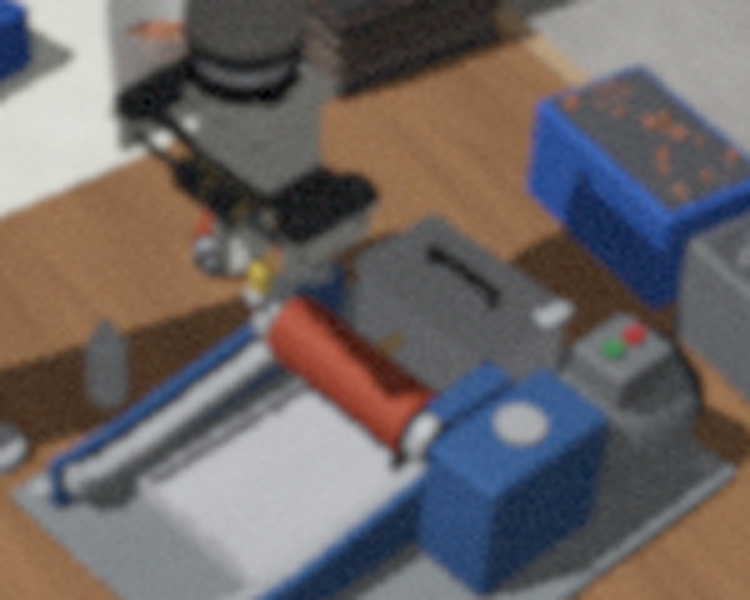

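play_rows([
  {"offset": [0,-0.003,0],"twist": 0},
  {"offset": [0,-0.003,0],"twist": 0},
  {"offset": [0,-0.003,0],"twist": 0},
  {"offset": [0,0,0],"twist": 0},
])

```text
time: 13.85
tool_pos: [540.2, 73.6, 286.5]
tcp_rot: [3.139, -0.0, -2.964]
contact_force: [-2.1, 8.2, 1.2]
grip_width: 0.4
```

```bash
python3 look.py 16; python3 -c "
from h import *
for a in (0,.1,.2,.3): print(a,side.proj(g2w(102-48*np.cos(a),80+48*np.sin(a),120)))"
```

```text
t 13.85 finger gluer [ 57.  106.2] tip z 108.5 rot [ 3.1388e+00 -1.0000e-04 -2.9640e+00] yaw err deg 179.98 F [-2.1  8.2  1.2] w 0.4 q [-0.01  0.5   1.63  0.    1.01 -1.76]
side [((272.8, 175.6), 17)]
top []
0 [273.66538186 176.01439448]
0.1 [272.76665528 175.252344  ]
0.2 [271.98519871 174.43779108]
0.3 [271.32844249 173.5794092 ]
```

View pics/side16.png

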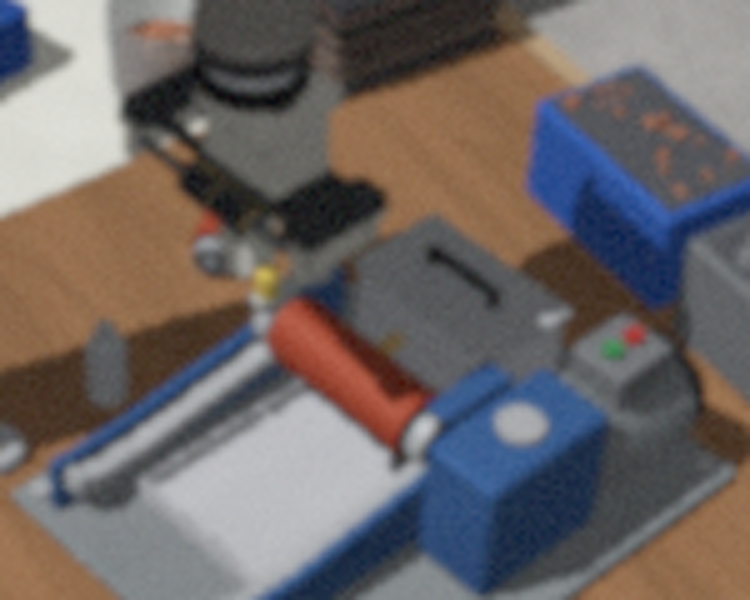

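play_rows([
  {"offset": [0,-0.001,0],"twist": 0},
  {"offset": [0,-0.001,0],"twist": 0},
  {"offset": [0,0,0],"twist": 0},
])

```text
time: 14.25
tool_pos: [540.3, 72.9, 286.5]
tcp_rot: [3.137, -0.0, -2.964]
contact_force: [-1.6, 14.3, 1.1]
grip_width: 0.1
```

play_rows([
  {"offset": [0,0.002,0],"twist": 0},
  {"offset": [0,0.005,0],"twist": 0},
  {"offset": [0,0.02,0],"twist": 0},
  {"offset": [0,0.04,-0.02],"twist": 0},
  {"offset": [0,0.04,-0.02],"twist": 0},
])

```text
time: 14.75
tool_pos: [521.8, 176.6, 326.6]
tcp_rot: [-3.141, -0.001, -2.965]
contact_force: [0.7, 0.4, -1.0]
grip_width: 0.2
```

play_rows([
  {"offset": [0.03,0.03,-0.02],"twist": 0},
  {"offset": [0.03,0.03,-0.02],"twist": 0},
  {"offset": [0.03,0.03,-0.02],"twist": 0},
  {"offset": [0.01,0.04,0],"twist": 0},
  {"offset": [0,0,0],"twist": 0},
])

```text
time: 15.25
tool_pos: [398.3, 289.3, 387.7]
tcp_rot: [3.14, 0.003, -2.959]
contact_force: [0.5, -0.5, -0.2]
grip_width: 0.4
```

```bash
python3 look.py 17
```

```text
t 15.25 finger gluer [-44.6 343.6] tip z 209.7 rot [ 3.1399e+00  2.7000e-03 -2.9589e+00] yaw err deg 0.27 F [ 0.5 -0.5 -0.2] w 0.4 q [ 0.47  0.3   1.64  0.    1.2  -1.28]
side [((272.9, 176.3), 7)]
top [((241.5, 171.7), 14)]
```

View pics/top17.png

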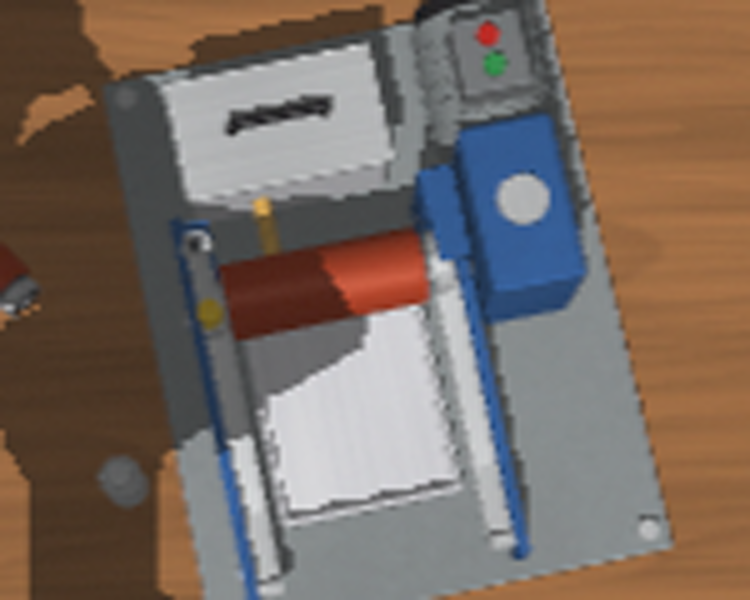

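View pics/side17.png

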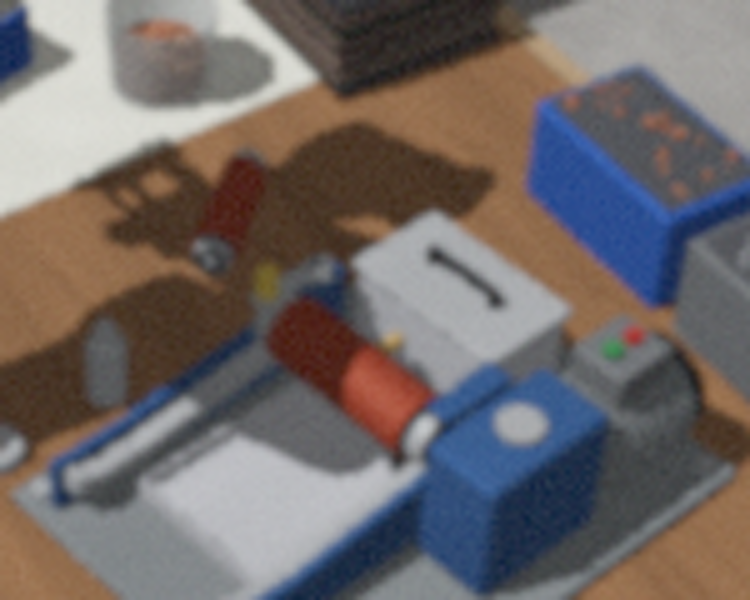

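Run:
```python
from h import *
k=w2g(top.plane((200+209.5/5,110+313/5),124)); p=w2g(top.plane((200+198/5,110+242/5),104)); print(k,p,'theta',np.arctan2(k[1]-p[1],p[0]-k[0]))
im=viewer.capture("top")
h=cv2.cvtColor(im,cv2.COLOR_RGB2HSV); m=(((h[...,0]<9)|(h[...,0]>172))&(h[...,1]>130)&(h[...,2]>40)).astype(np.uint8)
for c,a,mm in blobs(m,200): 
    r=cv2.minAreaRect(np.argwhere(mm)[:,::-1].astype(np.float32)); b=cv2.boxPoints(r)
    print(c,a,w2g(top.plane(r[0],73.7)),[w2g(top.plane(q,73.7))[:2].round() for q in b])
```

```text
[ 50.14375127  79.56947509 124.        ] [100.78078794  77.6938505  104.        ] theta 0.037023641674069165
[191.5 157.5] 285 [142.48991874 228.52983255  73.7       ] [array([172., 267.]), array([190., 240.]), array([113., 190.]), array([ 95., 217.])]
[264.7 166.2] 593 [66.68348434  3.75598847 73.7       ] [array([91., 68.]), array([ 91., -61.]), array([ 42., -60.]), array([42., 68.])]
```

```bash
python3 -c "
from plant import ticket
print(ticket.close_job())"
```

```text
the job is handed in; nothing more can be done
None
```

I rolled the larger roller up the rails with the two fingertips, using pushes only, until it dropped past the crest. I pressed it against the stops with about 12 N. Then I swung the keeper closed with the shut fingertips, pushing until it met its end stop at about 14 N. The job is handed in at about 15 s, with the arm clear of everything.

**Roller:** the last picture puts it square across the rails at gluer x = 66.7, against 66.5 for the seat.

**Keeper:** the picture gives an angle of about 0.04 rad, which is zero within measuring error. It also stopped yielding against the fingertip at the end.

**Disagreements:**
- The roller's measured y was about 4 mm, where 0 plus 3 mm of play was expected. I put this down to roughly 2 mm of sideways error in my fit of the gluer's pose.
- I sent one keeper approach the wrong way along tool x. The tool moved into free space and touched nothing, and I corrected it.

**Bystanders:** the small roller measured unmoved, and I felt no unexpected contact. I did not measure the other bystanders again.

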